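# Tip bow weights into the spares box and snap its cover on

## Task

Tip the three steel bow weights off the scoop tray into the blue spares box without touching the weights themselves, and stand the tray back on the bench. Then set the orange cover on the box, press it down until both yellow clips snap over its edge, and finish while still pressing it firmly down with the gripper: do not let go. Leave the tape, the glue bottle and the wooden spool where they are.

Things in the scene. Friction and masses are not known exactly. Their poses are not given: they have to be found in the camera images.
- box: blue open-topped box fixed to the bench, 150 x 120 x 75 mm outside (x, y, z), walls and floor 5 mm. Origin at the centre of its underside, z up. A sprung clip on each long side (+y and -y). Pressing the cover past both builds up to 10 to 15 N in all, from 15 to 8 mm above home; then the force drops suddenly, the clips snap over its edge and pull it down, and the rim stops it
- clip_l_tip (a point): tip of the yellow sprung clip on the box's +y side, 30 mm wide along x: 8.5 mm above the rim, 56 mm from the box's centre line, overhanging the home cover's edge by 4 mm. From the tip the clip slopes up and outward to 22 mm above the rim, to lead the cover in; it yields outward
- clip_r_tip (a point): the same on the box's -y side
- cover: loose orange cover, a plate 150 x 120 x 4 mm (x, y, z), about 160 g. Origin: centre of the plate's underside. Four round-ended legs 20 mm long under its corners go inside the box walls with 1.5 mm play each way; at the start it stands on them, origin 20 mm up. A half turn makes no difference. Home: plate underside on the box rim, 75 mm above the bench, x axes of box and cover parallel
- cover_grip (a point): point in the middle of the black upright handle bar on top of the cover: 14 mm thick along the cover's x, 70 mm long along its y, 40 mm high from the plate's top; the point lies 24 mm above the plate's top (28 mm above the plate's underside). Axes as the cover's
- tray_grip (a point): centre of the wooden handle bar that arches over the middle of the aluminium scoop tray: 14 mm thick along the tray's x, 90 mm long along its y, 18 mm high; 75 mm above the bench when the tray stands level. About 260 g empty. Axes as the tray's, z up
- tray_mouth (a point): middle of the tray's open edge, on top of its 4 mm floor: 65 mm to -x and 71 mm below the handle bar's centre. The tray is 130 x 90 mm (x, y), with walls 30 mm high on the other three sides; pieces slide out here when this edge is tipped down
- weight1_center (a point): steel bow stabiliser weight, a disc 28 mm across and 18 mm high, 45 g, standing in the tray at the start; the point is its centre. Slides on the tray with a friction coefficient of about 0.3 to 0.4
- weight2_center (a point): steel bow stabiliser weight, a disc 28 mm across and 18 mm high, 45 g, standing in the tray at the start; the point is its centre. Slides on the tray with a friction coefficient of about 0.3 to 0.4
- weight3_center (a point): steel bow stabiliser weight, a disc 28 mm across and 18 mm high, 45 g, standing in the tray at the start; the point is its centre. Slides on the tray with a friction coefficient of about 0.3 to 0.4
- tape_center (a point): centre of a roll of brown tape lying flat, 96 mm across, 40 mm high; bystander
- glue_center (a point): centre of a white glue bottle, 48 mm across, 120 mm high; bystander
- spool_center (a point): centre of a light wooden spool, 90 mm across, 60 mm high; bystander
Mind the look-alikes: they are no part of the job. What is shaped like the cover but green is not meant. Of the things that look like the part that bears tray_grip, the larger one is meant.

How it is judged (in metres and radians):
On the way, in this order (a step that is already met when the one before it is completed fails the run):
1. all three weights lie in the box (x of weight1_center in the frame of box between -0.07 and 0.07 m and y of weight1_center in the frame of box between -0.055 and 0.055 m and z of weight1_center in the frame of box between 0 and 0.05 m and x of weight2_center in the frame of box between -0.07 and 0.07 m and y of weight2_center in the frame of box between -0.055 and 0.055 m and z of weight2_center in the frame of box between 0 and 0.05 m and x of weight3_center in the frame of box between -0.07 and 0.07 m and y of weight3_center in the frame of box between -0.055 and 0.055 m and z of weight3_center in the frame of box between 0 and 0.05 m), for 0.2 s.
2. the cover is snapped fully home on the box, with the weights inside (all of step 1 and z of cover in the frame of box between 0.07 and 0.077 m and horizontal distance between cover and box below 0.006 m and angle between cover's own z axis and vertical below 0.04 rad), for 0.1 s.
At the end, for the whole second after the job is handed in: Cover home within 2 mm of the rim, 6 mm of the box centre, level within 0.04 rad; the fingers on it (over 3 N), pressing it on the box with over 4 N; all weights in the box; tray standing level on the bench (handle centre below 82 mm, tilt under 0.12 rad) (all of step 2 and height (world z) of tray_grip below 0.082 m and angle between tray_grip's own z axis and vertical below 0.12 rad and contact force between cover and box above 4 N and contact force between the fingers and cover above 3 N); the arm keeps its last pose, push and grip.
It fails at once if the fingers touch a weight (contact force between the fingers and weight1 above 0.5 N or contact force between the fingers and weight2 above 0.5 N or contact force between the fingers and weight3 above 0.5 N).
It fails at once if tape, glue bottle or spool moved by more than 30 mm (distance of any of tape_center, glue_center, spool_center from where it was at the start of the episode above 0.03 m).
It also fails if it takes over 72 s, if anything falls off the work surface, if the arm or the gripper's body presses on something with over 40 N, if the wrist force passes 120 N, or if a joint passes its speed limit or range.

## Robot

A 7-joint arm with a two-finger parallel gripper is mounted at the origin on the work surface. World frame = base frame: x ahead of the robot, y to its left, z up, the work surface at z = 0. Lengths are in mm, angles in rad, forces in N, time in s.
With the tool pointing down it reaches from about 400 to 900 mm from the base axis. Payload 5.6 kg.
Tool frame: the origin (TCP) lies midway between the tips of the shut fingers; the grasp point (between the pads) lies 19 mm behind it; z points along the fingers, y is the line along which they close (so a half turn about z gives the same grasp; the last joint's range is limited). The gripper opens to 92 mm and grips with 3 to 60 N. Pads are 20 mm wide; open, the fingers measure 128 mm over their backs; the gripper's body (75 mm by 189 mm) begins 69 mm behind the grasp point.
Start: joints at [1.189, 0.468, -0.012, 1.603, 0.006, 1.071, -0.056], TCP at [215.99, -613.072, 214.592] pointing down, gripper open.
Joint ranges: [-2.53, 2.53], [-0.31, 2.02], [-1.57, 1.55], [0.28, 2.44], [-1.29, 4.43], [0.15, 1.84], [-2.92, 2.92]. Speed limits (rad/s): [2.57, 2.57, 3.14, 3.14, 3.14, 3.14, 3.14].

## Interface

Orientations are given as a rotation vector (axis times angle).
In Python, from cell import robot, grip, kin, viewer gives the robot as it stands. Calls block until the motion is done:
- robot.movep(position, orientation): joint-space move of the TCP to a pose.
- robot.servo_line(position, feed=150, rotation=None): straight line of the TCP; rotation=None keeps the orientation; feed is the mean speed in mm/s.
- robot.goto_joints(angles): joint-space move.
- grip(opening, newtons=None): opening from 0.0 (shut) to 1.0 (fully open); newtons is the grip in N (None keeps the last); returns when the fingers have stopped.
- robot.hold(seconds).
- kin.ik(position, orientation): joint angles nearest the present ones, or None.
- robot.observe(): the state.
- viewer.read_camera(name): name is "side" or "top"; returns the picture (400x640x3 uint8, red, green, blue); there is no depth.
- viewer.camera_info(name): a dict with "camera_matrix" (3x3 intrinsics, pixels), "R" (3x3) and "t" (3): a world point X has camera coordinates R X + t. Camera axes: x right, y down, z forward; pixel columns grow to the right and rows downward; lengths in mm; the calibration is good to about 2 mm. A picture is of the moment at which its call begins. camera_info takes no time and is no camera call.
A pose or a line that the arm cannot do raises robot.IKError and nothing moves.
- robot.job_done(): hands the job in; it is judged then, once.
Trained networks look in the newest picture that a camera, given by its name, has taken for a name from the list of things; names that differ only in an ending like _2 or _b are one class to them, and where a whole thing is asked for, a point or a joint stands for the part that bears it (a point fixed in the world has none). Each returns a list of dicts, best first, with "confidence" (0 to 1); they miss things now and then, are a little off and sometimes report something else, mostly with a low value. They report only what shows in the picture. A call takes as long as a camera call. They do not tell look-alikes from the thing itself.
- viewer.silhouettes(name, camera): "mask" (400x640 bool, what is visible of it).
- viewer.pinpoint(name, camera): "at" ([x, y, z] in mm, in the coordinates of the camera as it stood for that picture, good to about 4 mm: a listed point, or the origin of a listed thing).
The state is a dict: "t": time; "joints": joint angles; "joint_velocities": joint speeds; "joint_torque": joint torques, N m; "tcp_pos": TCP position; "tcp_rot": TCP orientation; "contact_force": force on the tool from outside, world axes, zero at the start; "wrist_torque": the same for the moment, N m; "grip_width": opening from 0.0 (shut) to 1.0 (fully open); "grip_force": force on a finger pad.
Only numpy, scipy, OpenCV 4.12 (cv2) and the standard library are available. Lean on these libraries where they do the work, as an engineer would, in place of code of your own. Each camera call takes 0.05 s, during which the arm holds its last target. There are 200 camera calls.

## Working session

There is one attempt and no reset: what is moved stays moved. The work goes in short steps, each a Python script; the robot and the scene stay as the last script left them, time stands still between calls to the robot, and variables do not carry over. Pictures are saved under pics/ and viewed, at most 10 in all, crops included, and the job is handed in when it is done.

```bash
mkdir -p pics; ls
cat > h.py <<'E'
import numpy as np, cv2
from cell import robot, grip, kin, viewer
from scipy.spatial.transform import Rotation as R
def pins(name,cam):
    ci=viewer.camera_info(cam); Rm=np.array(ci["R"]); t=np.array(ci["t"]).ravel(); K=np.array(ci["camera_matrix"])
    out=[]
    for d in viewer.pinpoint(name,cam):
        a=np.array(d["at"]); p=K@a; out.append((round(d["confidence"],2),(Rm.T@(a-t)).round(1).tolist(),(p[:2]/p[2]).round().astype(int).tolist()))
    return out
def snap(cam,fn=None):
    im=np.array(viewer.read_camera(cam))
    if fn: cv2.imwrite("pics/"+fn,im[:,:,::-1])
    return im
E
python3 - <<'E'
from h import *
a=snap("side");b=snap("top")
cv2.imwrite("pics/side0.png",a[:,:,::-1]);cv2.imwrite("pics/top0.png",b[:,:,::-1])
for n in ["box","clip_l_tip","clip_r_tip","cover","cover_grip","tray_grip","tray_mouth","weight1_center","tape_center","glue_center","spool_center"]:
    for c in ["side","top"]:
        print(n,c,*[x for x in pins(n,c) if x[0]>.25])
print(robot.observe()["t"], robot.observe()["tcp_rot"])
for c in ["side","top"]:
    ci=viewer.camera_info(c); print((-np.array(ci["R"]).T@np.array(ci["t"]).ravel()).round())
E
```

```text
pics
box side (0.72, [534.7, -7.5, 1.6], [351, 243])
box top (0.67, [532.6, -5.4, 1.4], [377, 217])
clip_l_tip side (0.47, [539.8, 48.9, 80.7], [336, 210])
clip_l_tip top (0.57, [535.3, 50.8, 84.5], [359, 214])
clip_r_tip side (0.72, [533.4, -66.1, 82.3], [370, 228])
clip_r_tip top (0.51, [534.4, -63.6, 86.5], [403, 214])
cover side (0.91, [534.3, 284.2, 18.6], [277, 200]) (0.81, [567.2, 601.1, 18.7], [225, 166])
cover top (0.79, [568.5, 602.2, 17.7], [158, 206]) (0.64, [383.1, 534.9, 27.4], [180, 273]) (0.58, [530.6, 285.2, 21.8], [272, 218])
cover_grip side (0.86, [567.9, 598.0, 47.4], [224, 159]) (0.59, [529.0, 283.2, 46.0], [275, 193])
cover_grip top (0.8, [533.2, 283.7, 48.4], [271, 216]) (0.73, [571.9, 599.4, 49.6], [155, 203]) (0.65, [384.8, 533.7, 28.5], [180, 273])
tray_grip side (0.81, [620.1, -172.8, 55.1], [425, 237]) (0.66, [470.8, -299.2, 75.1], [447, 290])
tray_grip top (0.96, [614.6, -171.2, 62.0], [441, 184]) (0.8, [472.8, -298.3, 75.9], [494, 237])
tray_mouth side (0.89, [583.7, -203.4, 0.2], [426, 267]) (0.68, [409.6, -316.9, 0.9], [436, 338])
tray_mouth top (0.77, [408.8, -309.7, 4.8], [489, 260]) (0.7, [583.1, -212.0, 2.3], [451, 198])
weight1_center side (0.69, [492.2, -279.8, 10.2], [438, 301])
weight1_center top (0.63, [490.8, -273.8, 17.0], [476, 230])
tape_center side (0.65, [783.3, 178.2, 19.9], [353, 180])
tape_center top (0.83, [781.1, 176.9, 18.9], [311, 129])
glue_center side (0.68, [752.7, -182.4, 60.9], [452, 214])
glue_center top (0.76, [755.7, -190.1, 55.4], [446, 132]) (0.56, [528.8, 283.3, 50.1], [271, 218])
spool_center side (0.73, [382.3, 532.5, 28.5], [190, 190])
spool_center top (0.75, [385.0, 533.4, 32.2], [180, 273])
1.2 [-3.09664047e+00 -5.29538379e-01  9.69701404e-05]
[ -92. -467.  635.]
[ 459.  135. 1203.]
```

View pics/side0.png

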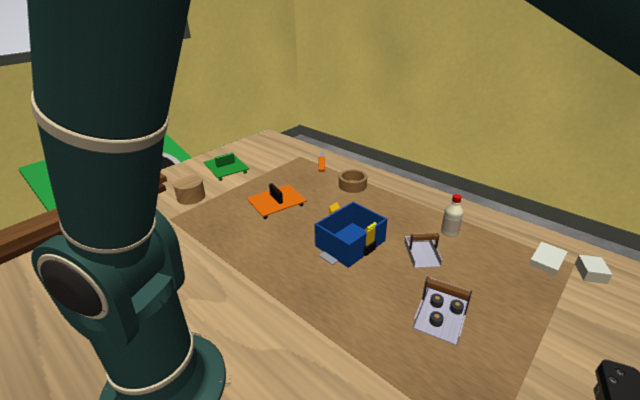

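View pics/top0.png

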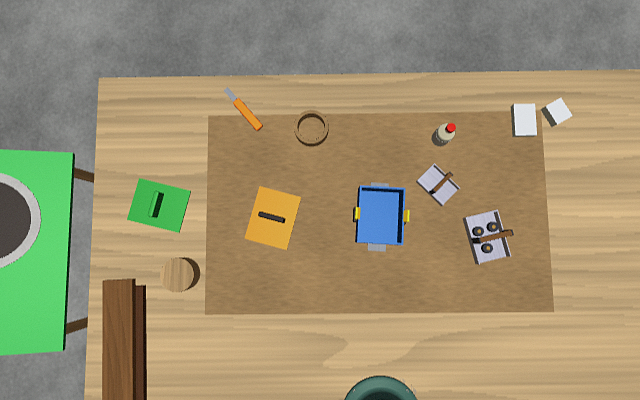

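The side view shows two covers: orange at (277,200) and green at (225,166). It also shows two trays: a small one at (425,250) and a larger one holding the three weights at (443,310). The top view agrees.

Candidates, by top-view pixel:
- **Tray:** larger tray with weights (494,237), which I choose, or the small tray (441,184).
- **Cover:** orange (271,217), which I choose, or green (158,206). The orange knife at (245,108) and the spool at (180,273) are also not the cover.

Next I'll fit poses by matching silhouettes, with one close crop to check the choice.

```bash
cat > fit.py <<'E'
from h import *
from scipy.optimize import minimize
def proj(cam,P):
    ci=viewer.camera_info(cam); p=(np.array(ci["camera_matrix"])@(np.array(ci["R"])@P.T+np.array(ci["t"]).reshape(3,1))); return (p[:2]/p[2]).T
def rect(lx,ly,z,x0=0): return [[x0+sx*lx/2,sy*ly/2,z] for sx in(-1,1) for sy in(-1,1)]
M=dict(box=rect(150,120,0)+rect(150,120,75), cover=rect(150,120,0)+rect(150,120,4),
 tray=rect(130,90,0)+rect(130,90,30)+rect(14,90,66)+rect(14,90,84))
def hullmask(pts,S=4):
    m=np.zeros((400*S,640*S),np.uint8); c=cv2.convexHull(((pts+.5)*S*16).astype(np.int32).reshape(-1,1,2)); cv2.fillConvexPoly(m,c,255,shift=4)
    return cv2.resize(m,(640,400),interpolation=cv2.INTER_AREA)/255.
def fit(name,masks,x0,z=0):
    T={}
    for c,m in masks.items():
        m=m.astype(np.uint8); n,l,s,_=cv2.connectedComponentsWithStats(m); m=(l==1+np.argmax(s[1:,4]))
        p=np.argwhere(m)[:,::-1]; corners=np.vstack([p+[a,b] for a in(-.5,.5) for b in(-.5,.5)]).astype(np.float32)
        T[c]=hullmask(cv2.convexHull(corners)[:,0])
    def f(q):
        P=np.array(M[name],float)@R.from_euler('z',q[2]/50).as_matrix().T+[q[0],q[1],z]
        return sum(np.abs(hullmask(proj(c,P))-t).sum()/t.sum() for c,t in T.items())
    q0=np.array([x0[0],x0[1],x0[2]*50.])
    r=minimize(f,q0,method='Nelder-Mead',options=dict(initial_simplex=q0+np.array([[0,0,0],[6,0,0],[0,6,0],[0,0,6]]),maxiter=150))
    return r.x[0].round(1),r.x[1].round(1),round(r.x[2]/50,3),round(r.fun,3)
def colour(im,kind,near,cam,rad):
    h=cv2.cvtColor(im,cv2.COLOR_RGB2HSV); H,S,V=cv2.split(h)
    m={'blue':(H>100)&(H<125)&(S>140)&(V>40),'orange':(H>8)&(H<22)&(S>200)&(V>120)}[kind]
    u=proj(cam,np.array([near]))[0]; yy,xx=np.mgrid[:400,:640]; return m&((xx-u[0])**2+(yy-u[1])**2<rad**2)
def netmask(name,cam,near):
    u=proj(cam,np.array([near]))[0].round().astype(int)
    ds=viewer.silhouettes(name,cam); g=lambda m:np.hypot(*(np.argwhere(m).mean(0)[::-1]-u))
    return min((d["mask"] for d in ds if d["mask"].any()),key=g)
E
python3 - <<'E'
from fit import *
a={c:snap(c) for c in("side","top")}
for n,k,near,yaw,z,near2 in [("box","blue",[534,-7,40],0,0,0),("cover","orange",[531,284,20],-.2,20,0)]:
    ms={c:colour(a[c],k,near,c,60) for c in a}
    print(n,fit(n,ms,(near[0],near[1],yaw),z),[fit(n,{c:ms[c]},(near[0],near[1],yaw),z) for c in ms])
ms={c:netmask("tray_grip",c,[472,-298,30]) for c in a}
print([m.sum() for m in ms.values()])
print("tray",fit("tray",ms,(472,-298,.22)),[fit("tray",{c:ms[c]},(472,-298,.22)) for c in ms])
t=a["top"][:,:,::-1]
cr=np.hstack([cv2.resize(t[160:280,420:540],(390,390),interpolation=3),cv2.resize(t[160:280,220:340],(390,390),interpolation=3)])
cv2.imwrite("pics/crop0.png",cr)
# ik feasibility of the tipped poses
for yaw in (0,np.pi):
  for th in (0,20,40,55):
    for half in (0,1):
      Rt=R.from_euler('z',yaw)*R.from_euler('y',-np.radians(th))
      Rw=Rt*R.from_matrix(np.array([[0,1,0],[1,0,0],[0,0,-1.]]))*R.from_euler('z',np.pi*half)
      mouth=np.array([534,-7,90])+R.from_euler('z',yaw).apply([35,0,0])
      g=mouth+Rt.apply([65,0,71]); q=kin.ik((g+Rw.apply([0,0,16])).tolist(),Rw.as_rotvec().tolist())
      print(yaw,th,half,None if q is None else np.round(q,2))
print(robot.observe()["t"])
E
```

```text
box (np.float64(533.4), np.float64(-7.1), np.float64(-0.066), np.float64(0.065)) [(np.float64(534.2), np.float64(-4.4), np.float64(-0.067), np.float64(0.017)), (np.float64(533.3), np.float64(-7.9), np.float64(-0.068), np.float64(0.023))]
cover (np.float64(1830.1), np.float64(-815.0), np.float64(1.982), np.float64(2.0)) [(np.float64(532.0), np.float64(285.6), np.float64(-0.289), np.float64(0.028)), (np.float64(1461.3), np.float64(-528.6), np.float64(1.756), np.float64(1.0))]
[np.int64(2126), np.int64(1486)]
tray (np.float64(474.9), np.float64(-297.9), np.float64(0.22), np.float64(0.061)) [(np.float64(472.9), np.float64(-297.1), np.float64(0.235), np.float64(0.031)), (np.float64(475.3), np.float64(-298.3), np.float64(0.236), np.float64(0.018))]
0 0 0 [ 0.42  0.62 -0.66  1.67  0.43  1.   -0.38]
0 0 1 [-0.85  0.95  1.34  1.76 -0.97  1.28 -2.4 ]
0 20 0 [ 0.45  0.38 -0.61  2.    0.5   0.52 -0.48]
0 20 1 [-1.03  0.69  1.35  2.08 -1.12  0.81 -2.21]
0 40 0 [ 1.03  0.59 -1.3   2.29  1.81  0.58 -1.62]
0 40 1 [ 1.03  0.59 -1.3   2.29  1.81  0.58  1.53]
0 55 0 None
0 55 1 None
3.141592653589793 0 0 [-1.14  0.52  1.37  2.22 -0.65  0.92 -2.5 ]
3.141592653589793 0 1 [ 0.56  0.29 -0.7   2.14  0.26  0.8  -0.3 ]
3.141592653589793 20 0 [-0.94  0.85  1.35  1.92 -0.67  1.44 -2.45]
3.141592653589793 20 1 [ 0.4   0.49 -0.58  1.83  0.22  1.25 -0.27]
3.141592653589793 40 0 [-0.7   0.96  1.11  1.61 -0.52  1.76 -2.56]
3.141592653589793 40 1 [ 0.24  0.72 -0.42  1.54  0.15  1.64 -0.23]
3.141592653589793 55 0 None
3.141592653589793 55 1 None
1.4
```

View pics/crop0.png

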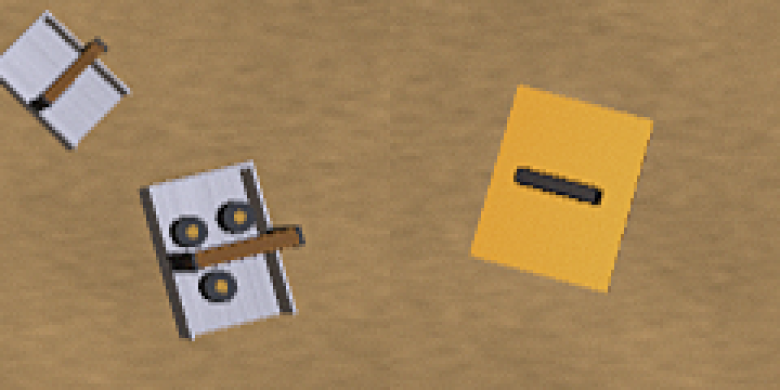

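The crop confirms both choices: the larger tray holds all three weights, with its mouth towards the robot, and the orange cover has its handle bar at an angle. Next I'll correct the cover's colour threshold and look for a good tipping direction.

```bash
sed -i "s/(H<22)&(S>200)/(H<27)\&(S>170)/" fit.py
cat >> h.py <<'E'
BASE=R.from_matrix(np.array([[0,1,0],[1,0,0],[0,0,-1.]]))   # tool y along part x, tool down
def tool(yaw,th=0,half=0): return R.from_euler('z',yaw)*R.from_euler('y',-th)*BASE*R.from_euler('z',np.pi*half)
E
python3 - <<'E'
from fit import *
a={c:snap(c) for c in("side","top")}
near=[531,284,20]
ms={c:colour(a[c],"orange",near,c,45) for c in a}; print([m.sum() for m in ms.values()])
print("cover",fit("cover",ms,(531,284,-.25),20),[fit("cover",{c:ms[c]},(531,284,-.25),20) for c in ms])
W=tool(.23)
for h in(0,1): print("grasp",h,np.round(kin.ik([474,-298,60],tool(.23,0,h).as_rotvec().tolist()),2))
for h in (0,1): print("cover",h,kin.ik([531,285,60],tool(-.25,0,h).as_rotvec().tolist()),kin.ik([533,-7,100],tool(-.066,0,h).as_rotvec().tolist()))
for yd in range(30,-211,-20):
  yaw=np.radians(yd)
  for half in (0,1):
    row=[]
    for th in (-5,25,45,60):
      Rt=R.from_euler('z',yaw)*R.from_euler('y',-np.radians(th)); Rw=tool(yaw,np.radians(th),half)
      g=np.array([534,-7,95])+R.from_euler('z',yaw).apply([25,0,0])+Rt.apply([65,0,71]); q=kin.ik((g+Rw.apply([0,0,16])).tolist(),Rw.as_rotvec().tolist())
      row.append(None if q is None else np.round(q,1).tolist())
    print(yd,half,row)
E
```

```text
[np.int64(923), np.int64(2205)]
cover (np.float64(532.4), np.float64(283.8), np.float64(-0.271), np.float64(0.091)) [(np.float64(532.4), np.float64(286.0), np.float64(-0.261), np.float64(0.065)), (np.float64(532.4), np.float64(284.0), np.float64(-0.273), np.float64(0.026))]
grasp 0 [ 0.81  0.57 -0.39  1.91  0.31  0.72  0.46]
grasp 1 [ 0.35  0.53  0.2   1.94 -0.16  0.68 -2.27]
cover 0 [ 0.10461454  0.81820607 -0.93076536  1.78357191  0.79348343  0.96375886
 -1.4134406 ] [ 0.41376537  0.5049545  -0.58003541  1.94991151  0.38026394  0.7956503
 -0.4456594 ]
cover 1 [ 0.27913738  1.12252491 -1.3366512   1.77394975  1.15954063  1.27423604
  1.5126823 ] [ 0.86233289  0.93199347 -1.32867533  1.9260566   1.00766115  1.17249292
  2.20892008]
30 0 [[0.4, 0.7, -0.7, 1.6, 0.5, 1.1, -0.0], [0.7, 0.4, -0.8, 2.1, 0.1, 0.4, 0.4], [1.3, 0.7, -1.4, 2.3, 1.5, 0.2, -0.7], None]
30 1 [[-0.0, 0.5, -0.2, 1.7, 0.1, 1.0, -2.9], [0.2, 0.3, -0.2, 2.1, -0.4, 0.4, -2.3], [1.3, 0.8, -1.4, 2.3, 1.6, 0.3, 2.5], None]
10 0 [[0.4, 0.7, -0.7, 1.6, 0.4, 1.1, -0.2], [0.6, 0.4, -0.8, 2.1, 0.5, 0.4, -0.3], [1.1, 0.5, -1.3,
[... 2643 characters left out ...]
3], [-0.7, 1.0, 1.1, 1.5, -0.4, 1.8, -2.4], None]
-170 1 [[0.6, 0.3, -0.7, 2.2, 0.3, 0.7, -0.1], [0.4, 0.6, -0.6, 1.7, 0.3, 1.4, -0.2], [0.2, 0.8, -0.4, 1.4, 0.2, 1.8, -0.1], None]
-190 0 [[1.0, 0.5, -1.3, 2.2, 0.7, 0.9, 2.2], [0.8, 1.0, -1.3, 1.7, 0.6, 1.6, 2.3], [0.5, 0.9, -0.9, 1.4, 0.3, 1.8, 2.5], None]
-190 1 [[0.6, 0.3, -0.8, 2.2, 0.4, 0.7, -0.6], [0.4, 0.6, -0.5, 1.7, 0.1, 1.3, -0.4], [0.2, 0.8, -0.3, 1.4, 0.0, 1.7, -0.3], None]
-210 0 [[0.9, 0.6, -1.3, 2.1, 0.8, 1.0, 1.7], [0.9, 1.0, -1.3, 1.7, 0.6, 1.4, 2.0], [0.8, 1.2, -1.3, 1.5, 0.5, 1.8, 2.0], None]
-210 1 [[0.6, 0.3, -0.9, 2.1, 0.5, 0.8, -1.2], [0.4, 0.5, -0.5, 1.8, -0.0, 1.3, -0.6], [0.3, 0.7, -0.3, 1.5, -0.2, 1.6, -0.5], None]
```

```bash
cat >> h.py <<'E'
BOX=np.array([533.6,-6.8,0]); BYAW=-.066
def tip_pose(mouth,yaw,th):
    W=tool(yaw,th); Rt=R.from_euler('z',yaw)*R.from_euler('y',-th)
    return (np.array(mouth)+Rt.apply([65,0,71])+W.apply([0,0,17])).tolist(), W.as_rotvec().tolist()
def st(*k):
    o=robot.observe(); print({a:np.round(o[a],3).tolist() for a in("t","tcp_pos","grip_width","grip_force","contact_force")+k})
E
python3 - <<'E'
from h import *
rv=tool(.23).as_rotvec().tolist()
grip(1.0)
robot.movep([474,-298,140],rv); st("joints")
robot.servo_line([474,-298,58],feed=120); st()
grip(0.0,40); st()
robot.servo_line([474,-298,110],feed=80); st("wrist_torque")
snap("side","lift.png")
E
```

```text
{'t': 3.25, 'tcp_pos': [473.404, -299.775, 140.124], 'grip_width': 1.0, 'grip_force': 0.0, 'contact_force': [0.021, -0.057, -0.113], 'joints': [0.847, 0.452, -0.433, 1.867, 0.243, 0.873, 0.522]}
{'t': 4.083, 'tcp_pos': [474.501, -298.266, 58.521], 'grip_width': 0.999, 'grip_force': 0.0, 'contact_force': [0.017, -0.347, 0.434]}
{'t': 5.242, 'tcp_pos': [474.09, -297.963, 57.995], 'grip_width': 0.146, 'grip_force': 40.0, 'contact_force': [0.643, 0.047, 0.034]}
{'t': 6.042, 'tcp_pos': [473.623, -297.936, 109.833], 'grip_width': 0.15, 'grip_force': 39.999, 'contact_force': [-0.542, -0.232, -5.132], 'wrist_torque': [0.03, -0.101, 0.002]}
```

View pics/lift.png

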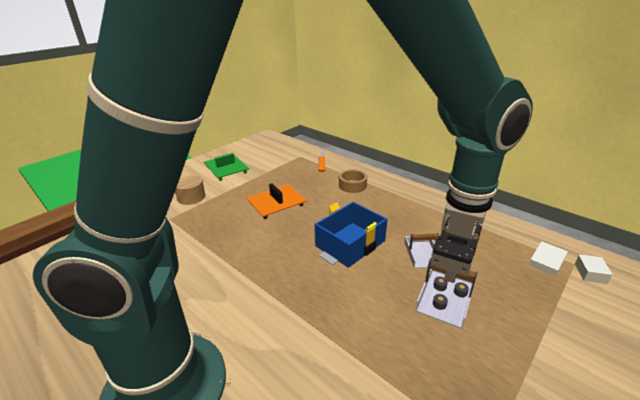

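The tray is held level at about (445,290), with all three weights still in it. Next I carry it over the box and tip it.

Run:
```python
from h import *
yaw=np.radians(-70); d=np.radians
W=tool(.23,d(-6)); robot.servo_line([474,-298,180],feed=90,rotation=W.as_rotvec().tolist())
off=R.from_euler('z',yaw).apply([20,0,0])
m0=BOX+off+[8,0,107]
p,r=tip_pose(m0+[0,0,12],yaw,d(-6)); robot.servo_line(p,feed=130,rotation=r); st()
for th in range(0,51,5):
    m=m0+[0,0,-13*min(1,th/25)]
    p,r=tip_pose(m,yaw,d(th))
    try: robot.servo_line(p,feed=35,rotation=r)
    except robot.IKError as e: print("ik",th,e); break
st("joints")
robot.hold(.5); st()
snap("side","tip.png"); print([x for x in pins("weight1_center","side")])
```

```text
{'t': 8.925, 'tcp_pos': [572.309, -92.182, 165.829], 'grip_width': 0.152, 'grip_force': 39.999, 'contact_force': [-0.355, 0.289, -4.767]}
{'t': 12.708, 'tcp_pos': [548.795, -26.375, 178.525], 'grip_width': 0.149, 'grip_force': 39.999, 'contact_force': [-0.421, -0.03, -2.778], 'joints': [-0.508, 0.456, 0.018, 2.058, 1.012, 1.09, -2.426]}
{'t': 13.208, 'tcp_pos': [548.595, -26.143, 178.598], 'grip_width': 0.152, 'grip_force': 39.999, 'contact_force': [0.116, 0.013, -4.649]}
[(0.51, [531.0, 27.4, 15.1], [340, 234])]
```

View pics/tip.png

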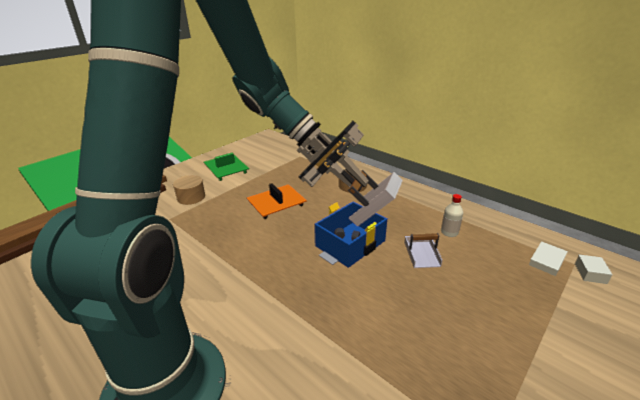

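Two weights are visible in the box at about (340,232) and (356,237). The tray floor facing the camera looks empty. I'll level the tray, put it back where it stood, and check from above.

Run:
```python
from h import *
yaw=np.radians(-70); d=np.radians
off=R.from_euler('z',yaw).apply([20,0,0]); m0=BOX+off+[8,0,107]
for m,th in((m0,25),(m0+[0,0,20],0)):
    p,r=tip_pose(m,yaw,d(th)); robot.servo_line(p,feed=70,rotation=r)
a=snap("top"); cv2.imwrite("pics/in.png",cv2.resize(a[150:280,300:500,::-1],(800,520),interpolation=3))
print(pins("weight1_center","top")); st("joints")
rv=tool(.23).as_rotvec().tolist()
robot.servo_line([474,-298,150],feed=200,rotation=rv)
robot.servo_line([474,-298,72],feed=120); st()
robot.servo_line([474,-298,58],feed=30); st("joints")
```

```text
[(0.5, [532.7, 29.3, 24.3], [365, 216])]
{'t': 14.825, 'tcp_pos': [570.053, -83.756, 180.449], 'grip_width': 0.148, 'grip_force': 39.999, 'contact_force': [0.65, 0.124, -3.165], 'joints': [0.213, 0.391, -0.158, 1.811, 0.074, 0.946, -1.194]}
{'t': 17.225, 'tcp_pos': [474.618, -298.103, 72.528], 'grip_width': 0.146, 'grip_force': 39.999, 'contact_force': [0.834, -0.358, -2.917]}
{'t': 17.842, 'tcp_pos': [473.798, -298.064, 57.996], 'grip_width': 0.151, 'grip_force': 40.0, 'contact_force': [-1.378, 0.159, 0.576], 'joints': [0.765, 0.56, -0.335, 1.917, 0.272, 0.709, 0.499]}
```

View pics/in.png

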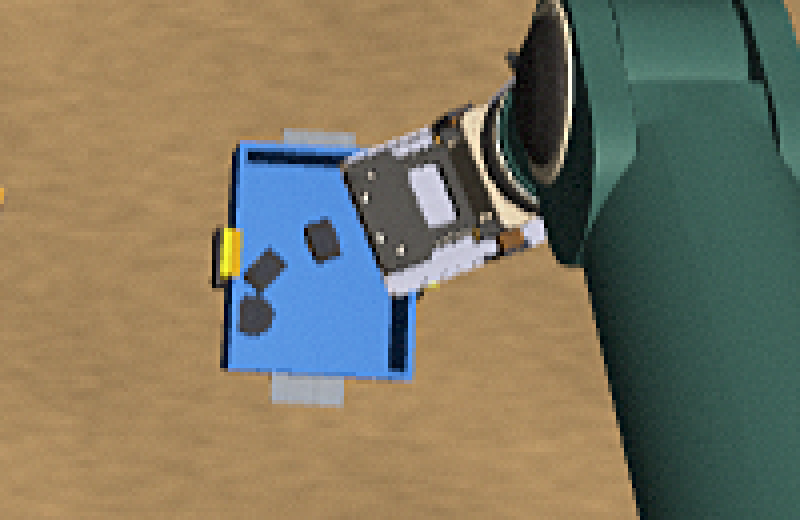

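All three weights lie in the box. I release the tray and go to the cover.

Run:
```python
from h import *
grip(1.0); robot.servo_line([474,-298,160],feed=200)
rv=tool(-.27).as_rotvec().tolist()
robot.movep([532.4,284.5,130],rv)
a=snap("side"); print(pins("tray_grip","side"))
cv2.imwrite("pics/rel.png",a[:,:,::-1])
robot.servo_line([532.4,284.5,28],feed=120); st()
grip(0.0,55); st("joints","wrist_torque")
robot.servo_line([532.4,284.5,60],feed=100); st("wrist_torque")
```

```text
[(0.82, [471.9, -300.4, 74.2], [448, 290]), (0.63, [755.6, -186.2, 60.4], [454, 214])]
{'t': 22.908, 'tcp_pos': [532.931, 284.947, 28.726], 'grip_width': 1.0, 'grip_force': 0.0, 'contact_force': [-0.59, 0.947, -0.274]}
{'t': 24.067, 'tcp_pos': [532.391, 284.488, 27.986], 'grip_width': 0.146, 'grip_force': 54.999, 'contact_force': [-0.181, -0.31, -0.618], 'joints': [-0.228, 0.682, -0.426, 1.812, 0.4, 0.733, -1.141], 'wrist_torque': [-0.005, -0.068, 0.031]}
{'t': 24.533, 'tcp_pos': [532.67, 284.41, 60.501], 'grip_width': 0.149, 'grip_force': 54.998, 'contact_force': [0.194, -0.197, -2.098], 'wrist_torque': [-0.068, -0.066, 0.009]}
```

View pics/rel.png

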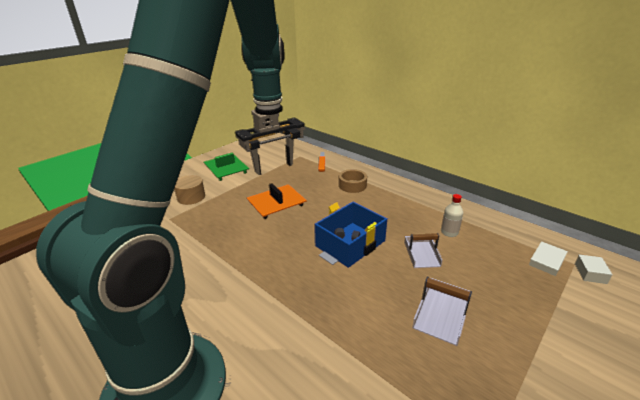

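The tray stands level and empty at (443,315), and the cover is held. Next I bring it over the box and compare the two in the side camera.

Run:
```python
from fit import *
robot.servo_line([532.4,284.5,145],feed=150)
rv=tool(BYAW).as_rotvec().tolist()
robot.servo_line([533.7,-6.9,145],feed=170,rotation=rv); robot.hold(.2); st("joints","wrist_torque")
a={c:snap(c) for c in("side","top")}
near=[533,-7,137]
for c in a:
    m=colour(a[c],"orange",near,c,70); print(c,m.sum(), fit("cover",{c:m},(533,-7,-.066),137) if m.sum()>300 else None)
print(pins("cover","side"),pins("cover","top"))
cv2.imwrite("pics/over.png",np.vstack([cv2.resize(a["side"][130:280,260:460,::-1],(400,300)),cv2.resize(a["top"][130:280,280:480,::-1],(400,300))]))
```

```text
{'t': 27.317, 'tcp_pos': [533.693, -6.326, 144.994], 'grip_width': 0.149, 'grip_force': 54.998, 'contact_force': [0.181, -0.106, -2.434], 'joints': [0.369, 0.42, -0.518, 1.922, 0.268, 0.867, -0.351], 'wrist_torque': [-0.021, -0.079, -0.019]}
side 1358 (np.float64(531.2), np.float64(-6.2), np.float64(-0.073), np.float64(0.074))
top 1026 (np.float64(532.8), np.float64(1.6), np.float64(-0.11), np.float64(1.425))
[(0.89, [566.7, 604.0, 19.2], [224, 166]), (0.7, [532.9, -4.5, 134.8], [351, 201])] [(0.87, [535.1, -7.9, 139.4], [385, 212]), (0.63, [570.1, 601.1, 16.2], [159, 205])]
```

View pics/over.png

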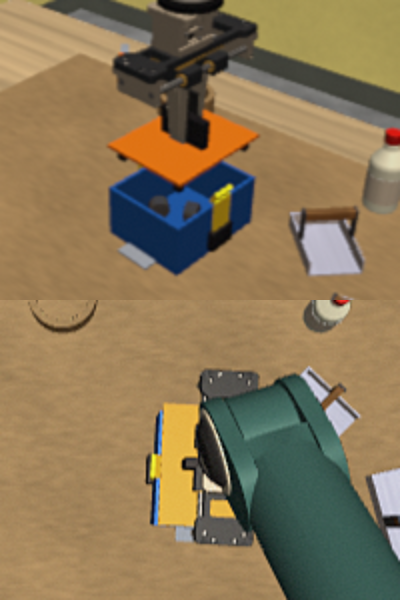

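The cover sits level and in line above the box, and the weights are inside. I descend while monitoring the force.

Run:
```python
from h import *
x,y=533.7,-6.9
robot.servo_line([x,y,107],feed=80)
for z in np.arange(105,91,-1.5):
    robot.servo_line([x,y,float(z)],feed=20); robot.hold(.1); o=robot.observe()
    print(z,o["tcp_pos"].round(2) if hasattr(o["tcp_pos"],"round") else o["tcp_pos"],np.round(o["contact_force"],1),np.round(o["wrist_torque"],2))
    if o["contact_force"][2]>9: break
print(o["t"])
```

```text
105.0 [533.91  -6.91 105.29] [ 0.1 -0.2 -0.7] [-0.06 -0.09  0.03]
103.5 [533.68  -6.91 103.49] [ 0.7 -0.2 -1.4] [-0.05 -0.04  0.03]
102.0 [533.67  -6.9  101.97] [ 0.   0.3 -1.6] [ 0.02 -0.09 -0.02]
100.5 [533.68  -6.91 100.48] [-0.3 -0.4 -1.3] [-0.07 -0.07 -0.  ]
99.0 [533.69  -6.76  98.98] [ 0.8  1.4 -1.2] [ 0.07 -0.11 -0.04]
97.5 [534.08  -6.52  97.74] [0.2 1.9 1.3] [ 0.4  -0.22  0.01]
96.0 [534.36  -6.92  96.54] [0.3 0.8 4.5] [ 0.18 -0.14 -0.02]
94.5 [534.62  -6.92  95.23] [-0.1  1.   5.5] [ 0.21 -0.17 -0.01]
93.0 [534.87  -6.93  93.96] [0.5 0.9 6.7] [ 0.18 -0.12 -0.01]
91.5 [535.04  -6.86  92.71] [-0.4  1.5 10.3] [ 0.18 -0.01 -0.11]
31.6417
```

The force is building gradually, as expected from the clips, so the legs are inside. I keep pressing.

Run:
```python
from h import *
x,y=532.9,-6.9
for z in np.arange(90,66,-1.5):
    robot.servo_line([x,y,float(z)],feed=20); robot.hold(.1); o=robot.observe(); p=o["tcp_pos"]; f=o["contact_force"]
    print(z,np.round(p,1),np.round(f,1),np.round(o["wrist_torque"],2))
    if f[2]>32 or (p[2]<84.5 and f[2]>18): break
robot.hold(.3); st()
a=snap("side"); cv2.imwrite("pics/home.png",cv2.resize(a[150:290,260:480,::-1],(792,504),interpolation=3))
```

```text
90.0 [534.9  -6.9  91.6] [ 0.5  0.5 10.9] [ 0.14 -0.22 -0.06]
88.5 [533.8  -6.9  88.7] [3.9 0.4 2. ] [ 0.16 -0.92  0.02]
87.0 [532.   -7.   85.7] [  3.9   0.8 -13.1] [ 0.59 -1.38 -0.03]
85.5 [532.1  -7.   85.3] [ 1.2  1.  -6.4] [ 0.27 -0.39 -0.06]
84.0 [533.   -7.1  84.3] [ 0.1 -0.1 -0.6] [-0.01 -0.07 -0.02]
82.5 [533.4  -7.   83. ] [-1.  -0.4  4.4] [-0.09  0.2  -0.01]
81.0 [533.4  -7.   83. ] [-5.7 -1.1 17.8] [-0.11  1.31  0.  ]
79.5 [533.4  -7.   83. ] [-9.9 -1.6 32. ] [-0.08  2.37 -0.08]
{'t': 34.742, 'tcp_pos': [533.379, -7.049, 82.971], 'grip_width': 0.148, 'grip_force': 55.012, 'contact_force': [-10.446, -0.472, 31.561]}
```

View pics/home.png

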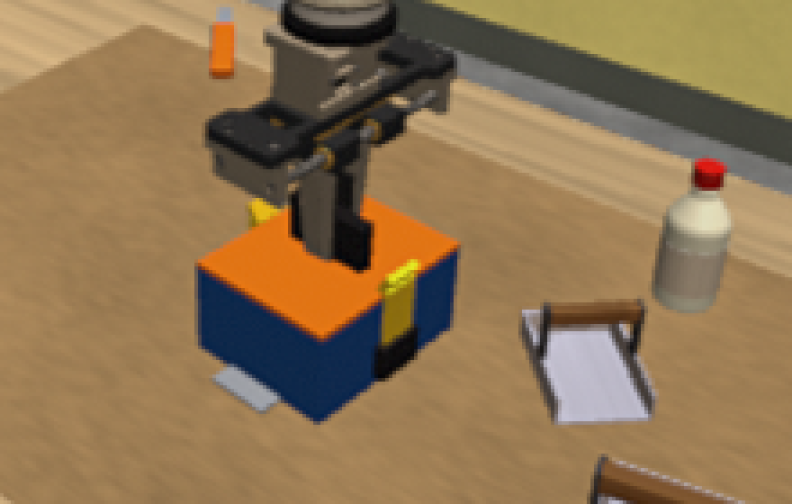

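The force dropped at the snap, and the TCP stopped at 83.0 mm, which is exactly home. The picture shows the cover flush on the rim with both yellow clips over its edge. The arm is pressing with about 31 N, so I'm handing in.

```bash
python3 -c "
from h import *
print(robot.job_done()); st()"
```

```text
the job is handed in; nothing more can be done
None
the job is handed in; nothing more can be done
```

I handed the job in at about 35 s: the three weights are in the box, the tray stands level on the bench, and the cover is snapped home under both clips with the gripper still pressing at about 31 N; no verdict came back.

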